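# Fold back the dust cover over the crucible

### The arm

A 6-joint arm with a two-finger parallel gripper is mounted at the origin on a cart in front of the work surface, level with it; the furniture and walls round the work are solid. World frame = base frame: x ahead of the robot, y to its left, z up, the work surface at z = 0. Lengths are in mm, angles in rad, forces in N, time in s.
With the tool pointing down it reaches from about 350 to 1000 mm from the base axis. Payload 7.1 kg.
Tool frame: the origin (TCP) lies midway between the tips of the shut fingers; the grasp point (between the pads) lies 19 mm behind it; z points along the fingers, y is the direction in which the jaws open and shut (so a half turn about z gives the same grasp; the last joint's range is limited). The gripper opens to 85 mm and grips with 20 to 120 N. Pads are 22 mm wide; open, the fingers measure 114 mm over their backs; the gripper's body (76 mm by 85 mm) begins 54 mm behind the grasp point. The pads swing forward as they close: fully open they stand 13 mm farther back than shut.
Start: joints at [1.107, 0.423, 1.63, -0, 1.089, -0.019], TCP at [268.891, 564.183, 206.819] pointing down, gripper open.
Joint ranges: [-3, 3], [-0.9, 2.11], [0.09, 2.58], [-1.31, 4.45], [0.11, 2.69], [-2.54, 2.54]. Speed limits (rad/s): [2.39, 2.39, 3.01, 3.14, 3.14, 3.14].

### API

Orientations are given as a rotation vector (axis times angle).
In Python, from station import manip, open_gripper, grab, kinematics, status, vision gives the robot as it stands. Calls block until the motion is done:
- manip.move_ptp(position, orientation): joint-space move of the TCP to a pose.
- manip.line_to(position, rotation=None, rate=150, force_limit=None): straight line of the TCP; rotation=None keeps the orientation; rate is the mean speed in mm/s. With force_limit (N) it stops when the force on the tool has changed by that much, and returns True; else False.
- manip.goto_joints(angles): joint-space move.
- open_gripper() and grab(): open the fingers fully, or close them until they stop; the grip force is fixed at half the most.
- manip.wait(seconds).
- kinematics.solve_ik(position, orientation): joint angles nearest the present ones, or None.
- status.state(): the state.
- vision.read_camera(name): name is "scene" or "top"; returns the picture (420x560x3 uint8, red, green, blue); there is no depth.
- vision.camera_params(name): a dict with "K" (3x3 intrinsics, pixels), "rvec" (rotation vector, rad) and "tvec" (3), from world to camera coordinates, as OpenCV has them. Camera axes: x right, y down, z forward; pixel columns grow to the right and rows downward; lengths in mm; the calibration is good to about 2 mm. A picture is of the moment at which its call begins. camera_params takes no time and is no camera call.
A pose or a line that the arm cannot do raises manip.PlanningError and nothing moves.
- manip.finish_job(): hands the job in, once; it reports no verdict.
The state is a dict: "time": time; "q": joint angles; "qd": joint speeds; "effort": joint torques, N m; "tcp_pos": TCP position; "orientation": TCP orientation; "contact_force": force on the tool from outside, world axes, zero at the start; "moment": the same for the moment, N m; "finger_gap": finger opening in mm.
Only numpy, scipy, OpenCV 4.12 (cv2) and the standard library are available. Lean on these libraries where they do the work, as an engineer would, in place of code of your own. Each camera call takes 0.05 s, during which the arm holds its last target.

### The job

Two white specimen cases, one on each side of the tall glass burette, have clear bifold dust covers that stand half folded. On the case that holds the white crucible, push the upright tab along the rails to the far end until the two cover panels stand folded flat against each other, and leave it so. Leave the cover of the other case, with the black-capped vials, as it is.

Things in the scene. Friction and masses are not known exactly. Their poses are not given: they have to be found in the camera images.
- crucible_case_tab (a point): Top middle of the front face of the aluminium push tab on the crucible case's cover. Tab: 36 mm wide (y), 6 thick (x), 34 tall, always upright; its foot is 34 mm below this point, on a cross bar that glides on the case's rails. Site x: level, along the rails, the way to push; z up. The push takes 1 to 5 N; the cover stays where left. A tent of panels rises behind (+x).
- crucible_case_home (a point): Where crucible_case_tab stands with the cover fully folded (same height and axes; 81 to 111 mm ahead of it at the start; stop 1 to 2 mm before). Folded panels stand upright 31 mm beyond this point (x), 112 wide, top 129 mm above the bench. The case, fixed to the bench: white tray 180 (x) by 130 (y) by 58 mm high, its middle 44 mm behind this point; crucible 44 mm across in its front half.
- crucible_case_cover (a joint): Slope of both cover panels (clear, aluminium edges, each 65 mm long, hinged together and to the case's far end), rad: 0 both flat over the case, 0.55 to 0.9 at the start (a tent), 1.57 both upright, flat against each other (stop at 1.56). Angle between panels: 3.14 minus twice this. Tab to home: 130 mm times its cosine.
- vial_case_tab (a point): The same point on the tab of the other case, of the same make and size, with three black-capped vials (24 mm across, 48 tall) in its front half; leave it alone. Between the cases stands a fixed glass burette (x 0.55, y -0.02 m, bottle 110 mm across, taps reaching to x 0.46, tube 0.72 m tall): to cross, pass it on the robot's side.

How it is judged:
By the outcome, as a careful person would: the job done as asked, in the order asked, and still so for the second after the job is handed in, with the robot touching nothing.
It also fails if it takes over 32 s, if anything falls off the work surface, if the arm or the gripper's body presses on something with over 40 N, if the wrist force passes 120 N, or if a joint passes its speed limit or range.

## Working session

There is one attempt and no reset: what is moved stays moved. The work goes in short steps, each a Python script; the robot and the scene stay as the last script left them, time stands still between calls to the robot, and variables do not carry over. Pictures are saved under pics/ and viewed, and the job is handed in when it is done.

```bash
ls; mkdir -p pics; python3 - <<'E'
from station import *
from station import vision,status
import cv2
for n in("scene","top"):
    im=vision.read_camera(n); cv2.imwrite(f"pics/{n}0.png",im[:,:,::-1]); print(n,vision.camera_params(n))
s=status.state();print(s)
E
```

```text
pics
scene {'K': array([[455.01868692,   0.        , 280.94267492],
       [  0.        , 455.01868692, 206.3354915 ],
       [  0.        ,   0.        ,   1.        ]]), 'rvec': array([ 1.95324879, -0.59527369,  0.34883653]), 'tvec': array([-450.87732191,  241.63454194, 1004.43595126])}
top {'K': array([[390.83125677,   0.        , 282.81603158],
       [  0.        , 390.83125677, 209.60831287],
       [  0.        ,   0.        ,   1.        ]]), 'rvec': array([ 2.20489769, -2.15460227,  0.13778178]), 'tvec': array([ -49.22555947,  546.87581488, 1072.97084646])}
{'time': 0.1, 'q': array([ 1.10697850e+00,  4.23803860e-01,  1.63064685e+00,  8.92934737e-06,
        1.08862103e+00, -1.90452213e-02]), 'qd': array([ 5.73855669e-05, -2.08518912e-03, -3.47719132e-03,  6.11781370e-06,
       -8.34426913e-04, -8.19894164e-04]), 'effort': array([-6.76996060e-04, -5.58423257e+01, -2.82447875e+01, -6.96407164e-05,
        3.01805201e-03, -1.45052235e-05]), 'tcp_pos': array([268.65723852, 563.69180783, 206.08576555]), 'orientation': array([-6.92829210e-01, -3.06387286e+00,  2.25272567e-03]), 'contact_force': array([-0.10015774, -0.05757803,  1.14500913]), 'moment': array([ 0.00042198,  0.02600674, -0.02053668]), 'finger_gap': 85.65698271587205}
```

View pics/scene0.png

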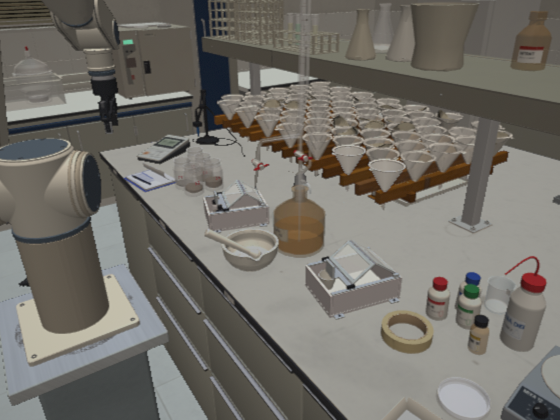

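View pics/top0.png

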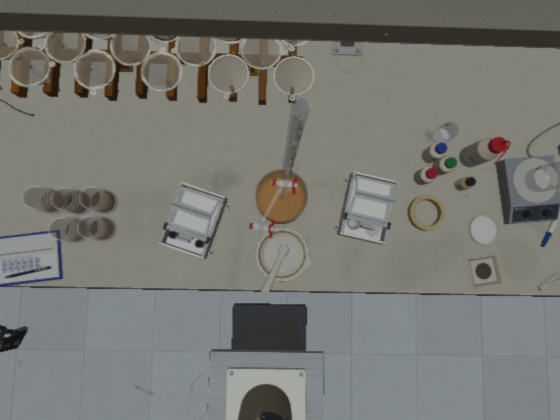

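```bash
python3 - <<'E'
import cv2
a=cv2.imread("pics/scene0.png")[230:320,290:415]; b=cv2.imread("pics/top0.png")[160:255,325:410]
cv2.imwrite("pics/sc.png",cv2.resize(a,None,fx=6,fy=6,interpolation=cv2.INTER_CUBIC))
cv2.imwrite("pics/tc.png",cv2.resize(b,None,fx=6,fy=6,interpolation=cv2.INTER_CUBIC))
E
```

```text
(no output)
```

View pics/sc.png

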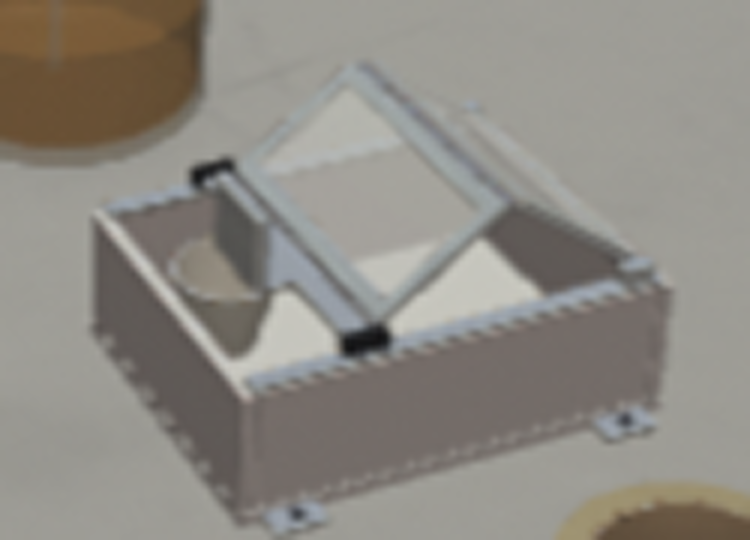

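View pics/tc.png

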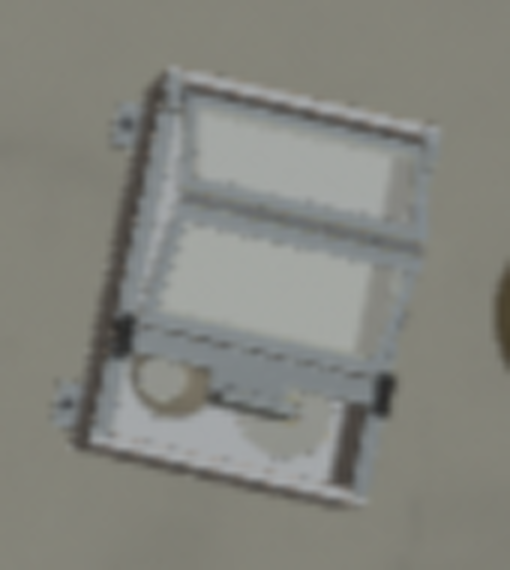

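```bash
cat >h.py <<'E'
import numpy as np,cv2
from station import manip, open_gripper, grab, kinematics, status, vision
C={n:vision.camera_params(n) for n in("scene","top")}
def P(n):
    c=C[n]; return c["K"]@np.c_[cv2.Rodrigues(c["rvec"])[0],c["tvec"]]
def tri(s,t):
    X=cv2.triangulatePoints(P("scene"),P("top"),np.array(s,float).reshape(2,1),np.array(t,float).reshape(2,1))
    return (X[:3]/X[3]).ravel()
def proj(n,X):
    c=C[n]; return cv2.projectPoints(np.array(X,float).reshape(-1,1,3),c["rvec"],c["tvec"],c["K"],None)[0].reshape(-1,2)
def onz(n,uv,z):
    p=P(n); u,v=uv
    A=np.array([p[0]-u*p[2],p[1]-v*p[2]]); return np.linalg.solve(A[:,:2],-A[:,2]*z-A[:,3])
E
python3 - <<'E'
from h import *
np.set_printoptions(precision=1,suppress=True)
t=lambda u,v:(325+u/6,160+v/6); s=lambda u,v:(290+u/6,230+v/6)
print("tab",tri(s(244,200),t(252,403)))
for p in [(78,445),(362,500),(437,130),(170,72)]: print(onz("top",t(*p),58))
# fit case rim
T=[(78,445),(362,500),(437,130),(170,72)]; S=[(97,212),(245,398),(668,285)]
from scipy.optimize import least_squares
loc=np.array([[-90,65],[-90,-65],[90,-65],[90,65]])
def W(x,l,z):
    c,s_=np.cos(x[2]),np.sin(x[2]); l=np.asarray(l,float)
    return np.c_[x[0]+c*l[:,0]-s_*l[:,1],x[1]+s_*l[:,0]+c*l[:,1],np.full(len(l),z)]
def r(x):
    w=W(x,loc,58)
    return np.r_[(proj("top",w)-[t(*p) for p in T]).ravel(),(proj("scene",w[:3])-[s(*p) for p in S]).ravel()]
f=least_squares(r,[600,-250,-.2]); print(f.x,f.fun)
x=f.x; home=W(x,[[44,0]],0)[0]; print("home",home)
for a in (.55,.6,.7,.8,.9):
    w=W(x,[[44-130*np.cos(a),-18],[44-130*np.cos(a),18]],100)
    print(a,w.mean(0),(proj("top",w)-[325,160])*6,(proj("scene",w)-[290,230])*6)
E
```

```text
tab [ 501.1 -261.    90.4]
[ 481.  -188.3]
[ 458.9 -318.5]
[ 630.8 -354.4]
[ 654.8 -229.9]
[ 556.5 -274.1   -0.2] [ 1.4 -0.2  0.4  1.4  0.6 -0.2 -0.4 -1.1 -1.3 -0.9 -0.6 -0.6  0.9 -1. ]
home [ 599.6 -283.     0. ]
0.55 [ 491.1 -260.6  100. ] [[297.9 431.3]
 [218.1 412.8]] [[242.8 211.4]
 [198.4 162.1]]
0.6 [ 494.5 -261.3  100. ] [[299.5 423.4]
 [219.7 405. ]] [[251.5 209.3]
 [206.9 160.1]]
0.7 [ 502.2 -262.9  100. ] [[303.1 406. ]
 [223.3 387.6]] [[270.8 204.6]
 [225.8 155.7]]
0.8 [ 510.9 -264.7  100. ] [[307.1 386.4]
 [227.4 368. ]] [[292.5 199.3]
 [246.9 150.7]]
0.9 [ 520.5 -266.7  100. ] [[311.5 364.8]
 [231.9 346.5]] [[316.2 193.5]
 [270.1 145.3]]
```

```bash
python3 - <<'E'
from h import *
np.set_printoptions(precision=1,suppress=True)
t=lambda u,v:(325+u/6,160+v/6); s=lambda u,v:(290+u/6,230+v/6)
print("cruc rim",tri(s(220,272),t(170,382)))
yaw=np.arctan2(-283+274.1,43.1);print(yaw)
# rail black ends -> bar
print("blk",tri(s(368,340),t(385,395)),tri(s(212,172),t(122,335)))
from scipy.spatial.transform import Rotation as R
d=np.array([np.cos(yaw),np.sin(yaw),0])
for tilt in (0,):
  Rm=np.c_[d,np.cross([0,0,-1],d),[0,0,-1]]
  rv=R.from_matrix(Rm).as_rotvec();print(rv)
  tab=np.array([501,-262,0.])
  for off,z in((-60,200),(-30,76),(75,76),(88,76)):
    p=tab+d*off+[0,0,z]; print(p,kinematics.solve_ik(p,rv))
for y in (300,-262): print(kinematics.solve_ik([380,y,250],rv))
E
```

```text
cruc rim [ 512.8 -234.7   38.9]
-0.20363433808601092
blk [ 506.6 -327.3   64.8] [ 531.  -207.    63.6]
[ 3.1 -0.3  0. ]
[ 442.2 -249.9  200. ] [-0.5  0.3  1.9  0.   1.   1.2]
[ 471.6 -255.9   76. ] [-0.5  0.5  1.9  0.   0.7  1.3]
[ 574.5 -277.2   76. ] [-0.5  0.6  1.7  0.   0.9  1.3]
[ 587.2 -279.8   76. ] [-0.5  0.6  1.6  0.   0.9  1.3]
[0.6 0.2 1.9 0.  1.1 2.4]
[-0.6  0.1  1.9  0.   1.1  1.1]
```

```bash
python3 - <<'E'
from h import *
np.set_printoptions(precision=2,suppress=True)
from scipy.spatial.transform import Rotation as R
yaw=-.203; d=np.array([np.cos(yaw),np.sin(yaw),0])
rv=R.from_matrix(np.c_[d,np.cross([0,0,-1],d),[0,0,-1]]).as_rotvec()
grab()
manip.line_to([164,343,260],rate=200)
q=kinematics.solve_ik([330,-205,260],rv); print(q,status.state()["q"])
manip.goto_joints(q)
s=status.state(); print(s["time"],s["tcp_pos"],s["finger_gap"],s["contact_force"])
tab=np.array([501,-262,0.])
manip.line_to(tab-45*d+[0,0,160],rate=200)
manip.line_to(tab-32*d+[0,0,110],rate=150)
s=status.state(); print(s["time"],s["tcp_pos"],s["contact_force"])
for n in("scene","top"):
    cv2.imwrite(f"pics/{n}1.png",vision.read_camera(n)[:,:,::-1])
a=cv2.imread("pics/scene1.png")[190:320,290:415]; b=cv2.imread("pics/top1.png")[160:275,325:410]
a=cv2.resize(a,None,fx=3.2,fy=4.4); b=cv2.resize(b,(390,572));
cv2.imwrite("pics/c1.png",np.hstack([a,b]))
E
```

```text
[-0.59 -0.01  2.06 -0.    1.1   1.19] [ 1.09 -0.03  2.07  0.    1.1  -0.03]
4.325 [ 330.27 -204.5   259.95] -0.24409905640092225 [-0.06 -0.2   0.66]
5.8083 [ 469.43 -255.51  110.49] [-0.12  0.25 -0.11]
```

View pics/c1.png

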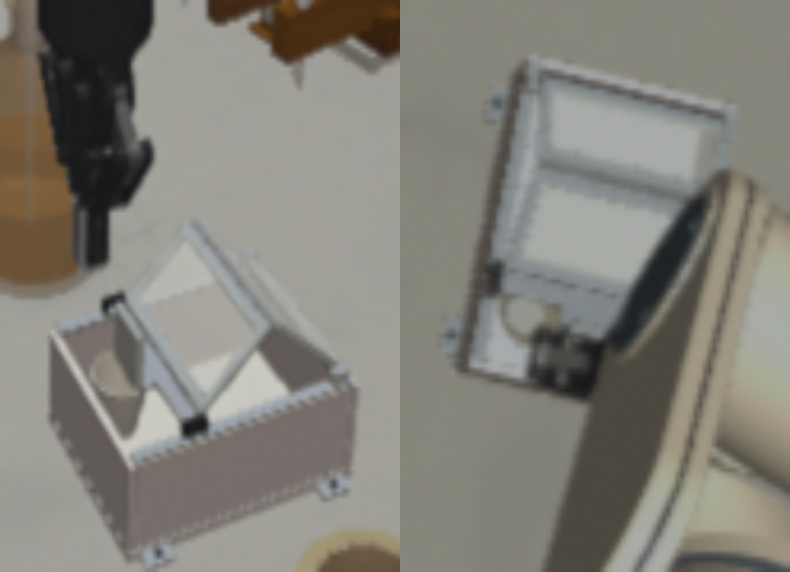

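View pics/scene1.png

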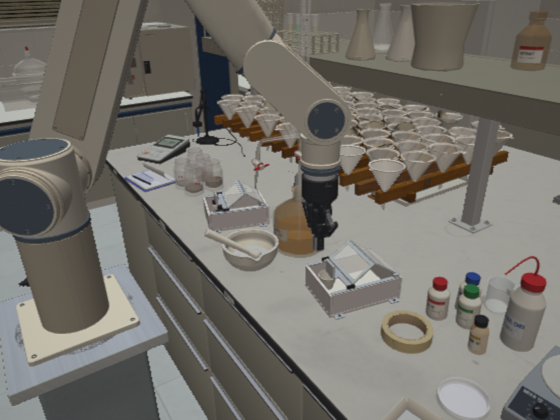

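```bash
python3 - <<'E'
from h import *
np.set_printoptions(precision=2,suppress=True)
yaw=-.203; d=np.array([np.cos(yaw),np.sin(yaw),0])
print(proj("scene",status.state()["tcp_pos"]))
tab=np.array([501,-262,0.])
print(manip.line_to(tab-32*d+[0,0,75],rate=80,force_limit=10))
def st():
    s=status.state(); print(s["time"],s["tcp_pos"],(s["tcp_pos"]-tab)@d,s["contact_force"])
st()
for o in (-8,10,40,70):
    print(manip.line_to(tab+o*d+[0,0,75],rate=60,force_limit=12)); st()
cv2.imwrite("pics/scene2.png",vision.read_camera("scene")[:,:,::-1])
a=cv2.imread("pics/scene2.png")[190:320,290:415]
cv2.imwrite("pics/c2.png",cv2.resize(a,None,fx=4.5,fy=4.5))
E
```

```text
[[317.86 258.77]]
False
6.5 [ 469.61 -255.5    74.76] -32.057366371089785 [ 0.06 -0.6   0.3 ]
False
7.05 [ 493.27 -260.31   74.92] -7.913003528768104 [-0.5   0.25 -0.27]
False
7.5 [ 511.05 -264.03   74.93] 10.257519803271256 [0.18 0.57 0.43]
False
8.15 [ 540.04 -269.92   74.78] 39.830441924474464 [ 0.1  -0.25 -0.01]
True
8.5583 [ 559.62 -274.05   75.17] 59.84397641492111 [-5.02  0.28  8.49]
```

View pics/c2.png

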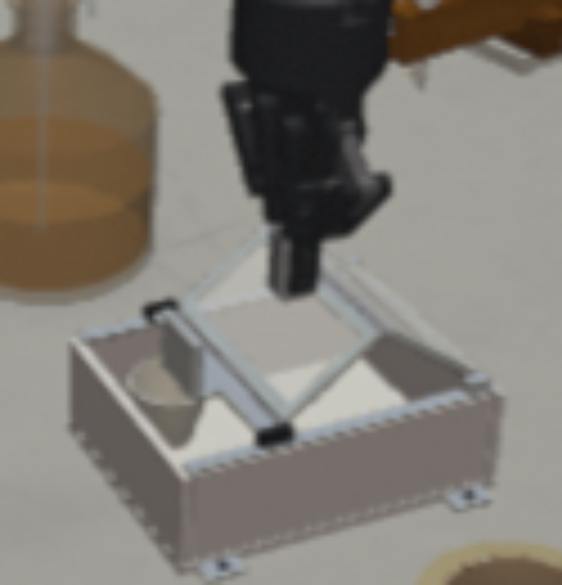

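```bash
python3 - <<'E'
from h import *
np.set_printoptions(precision=2,suppress=True)
for z in (75,85,95,105): print(z,(proj("scene",[559.6,-274,z])-[290,190])*4.5)
yaw=-.203; d=np.array([np.cos(yaw),np.sin(yaw),0])
s=status.state(); p=s["tcp_pos"]; print(s["contact_force"],s["finger_gap"],s["q"])
# lift off the panel, back out
manip.line_to(p-3*d+[0,0,40],rate=100)
manip.line_to(p-95*d+[0,0,40],rate=180)
s=status.state(); print(s["time"],s["tcp_pos"],s["contact_force"])
im=vision.read_camera("scene")[:,:,::-1]
cv2.imwrite("pics/scene3.png",im); cv2.imwrite("pics/c3.png",cv2.resize(im[180:320,280:415],None,fx=4.2,fy=4.2))
print((proj("scene",s["tcp_pos"])-[280,180])*4.2)
E
```

```text
75 [[286.81 331.21]]
85 [[287.86 314.48]]
95 [[288.92 297.61]]
105 [[289.99 280.6 ]]
[-5.82  0.67  7.11] -0.19449407162252064 [-0.47  0.59  1.71 -0.    0.85  1.3 ]
9.825 [ 467.41 -255.35  115.17] [ 0.64 -0.45  0.3 ]
[[154.62 325.34]]
```

View pics/c3.png

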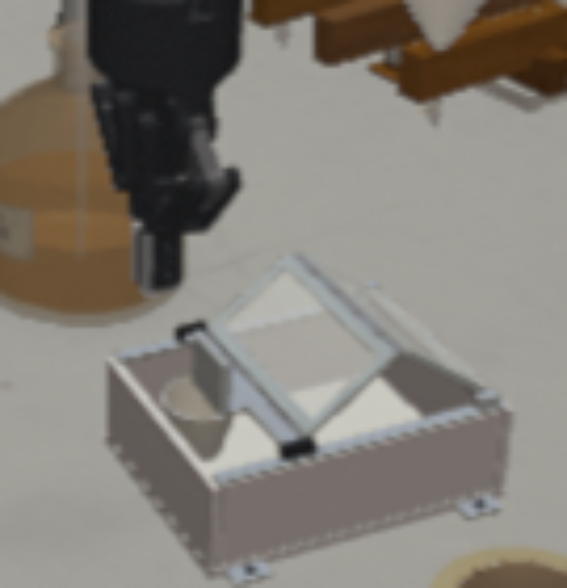

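```bash
cat >>h.py <<'E'
from scipy.spatial.transform import Rotation as R
yaw=-.203; d=np.array([np.cos(yaw),np.sin(yaw),0]); tab=np.array([501,-262,0.])
tl=np.radians(12); tz=np.sin(tl)*d-np.cos(tl)*np.array([0,0,1]); tx=np.cos(tl)*d+np.sin(tl)*np.array([0,0,1])
rvt=R.from_matrix(np.c_[tx,np.cross(tz,tx),tz]).as_rotvec()
def T(o,z): return tab+o*d+[0,0,z]+21*tz   # desired true tip -> commanded tcp
def st():
    s=status.state(); tip=s["tcp_pos"]-21*tz; print(round(s["time"],2),tip,"along",(tip-tab)@d,s["contact_force"])
E
python3 - <<'E'
from h import *
np.set_printoptions(precision=2,suppress=True)
manip.line_to(T(-32,115),rotation=rvt,rate=100)
print(manip.line_to(T(-32,80),rate=80,force_limit=10)); st()
print(manip.line_to(T(-8,80),rate=50,force_limit=12)); st()
im=vision.read_camera("scene")[:,:,::-1]
cv2.imwrite("pics/c4.png",cv2.resize(im[180:320,280:415],None,fx=4.2,fy=4.2))
E
```

```text
False
10.88 [ 469.99 -255.64   79.94] along -31.657108903903016 [-0.89  0.24  0.25]
False
11.51 [ 493.36 -260.35   79.99] along -7.819719161813847 [ 0.05  0.78 -0.57]
```

View pics/c4.png

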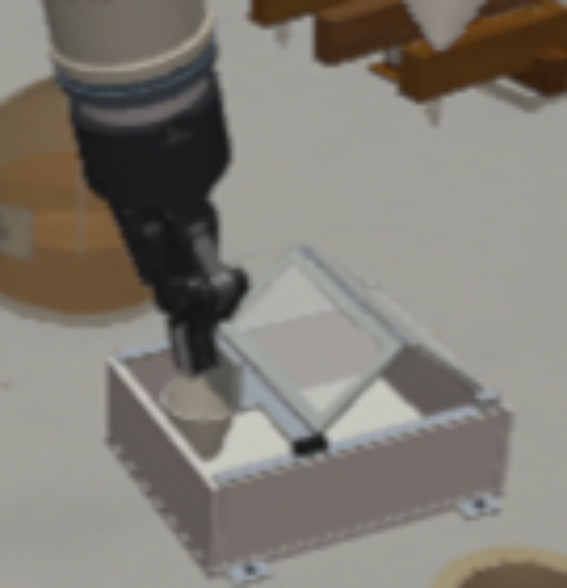

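```bash
python3 - <<'E'
from h import *
np.set_printoptions(precision=2,suppress=True)
for o,r in ((30,50),(70,50),(84,30),(100,20)):
    h=manip.line_to(T(o,80),rate=r,force_limit=14); print(h); st()
    if h: break
im=vision.read_camera("scene")[:,:,::-1]
cv2.imwrite("pics/c5.png",cv2.resize(im[180:320,280:415],None,fx=4.2,fy=4.2))
E
```

```text
False
12.47 [ 530.64 -268.16   80.13] along 30.27489780758609 [ 0.6   0.06 -0.27]
False
13.42 [ 569.54 -276.07   79.98] along 69.97303329932032 [-0.24 -0.09 -0.23]
False
14.03 [ 583.54 -279.     80.02] along 84.27546065113623 [-0.29  0.19  0.75]
True
14.58 [ 589.89 -279.81   78.81] along 90.65956510555246 [-3.33  0.81  2.36]
```

View pics/c5.png

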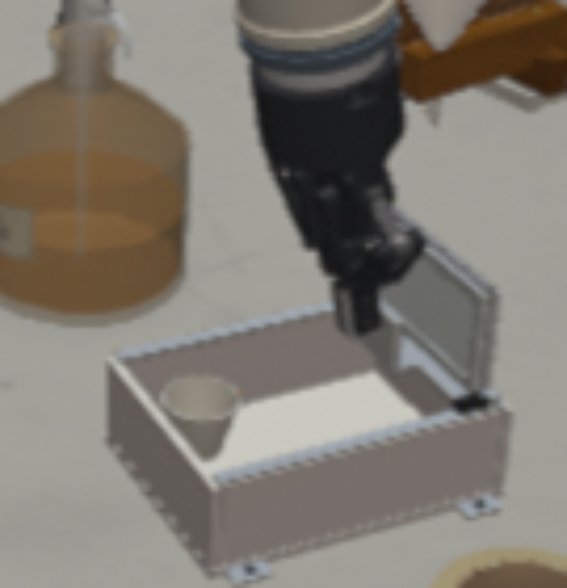

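```bash
python3 - <<'E'
from h import *
np.set_printoptions(precision=2,suppress=True)
print(manip.line_to(T(98,80),rate=15,force_limit=12)); st()
manip.line_to(T(70,80),rate=60); manip.line_to(T(0,170),rate=150);manip.line_to(T(-110,200),rate=200); st()
for n,b in(("scene",(200,320,290,415)),("top",(160,260,325,410))):
    im=vision.read_camera(n)[:,:,::-1]; cv2.imwrite(f"pics/{n}6.png",im)
    cv2.imwrite(f"pics/c6{n}.png",cv2.resize(im[b[0]:b[1],b[2]:b[3]],None,fx=4.8,fy=4.8))
E
```

```text
True
14.99 [ 589.78 -279.41   77.83] along 90.46816715870973 [-3.32  0.22  3.27]
17.12 [ 394.23 -240.45  200.15] along -108.91974502884564 [0.81 0.75 0.03]
```

View pics/c6scene.png

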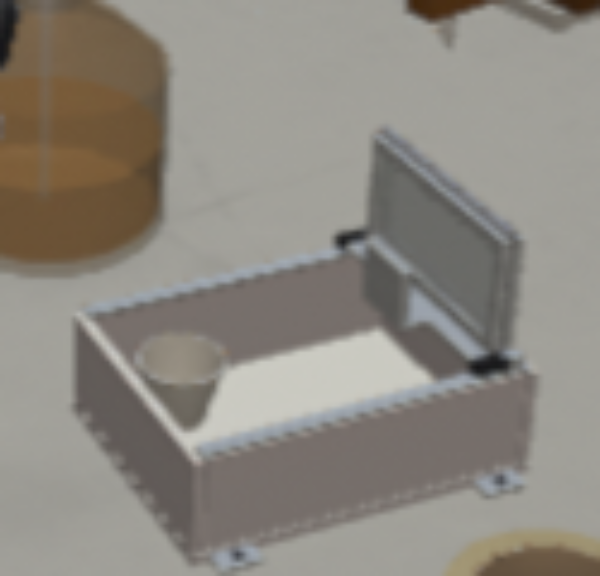

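View pics/top6.png

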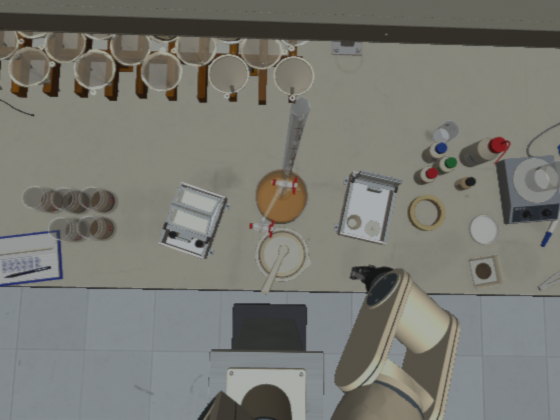

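View pics/c6top.png

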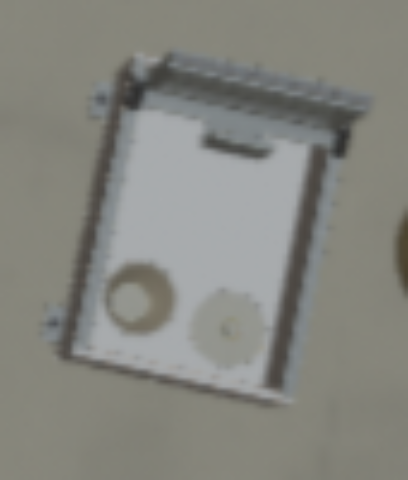

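```bash
python3 - <<'E'
from station import manip,status
print(status.state()["time"]); manip.finish_job()
E
```

```text
17.2167
the job is handed in; nothing more can be done
```

The crucible case's cover is folded: I pushed its tab to the far stop, backed the arm clear and handed the job in at 17.2 s.

- **First push missed:** The fingertips were about 20 mm higher than the reported TCP, both in the images and by where they touched. They passed over the tab and touched a clear panel lightly, about 10 N. Nothing appeared to shift in the pictures. I lifted off, corrected the height, tilted the tool 12° and pushed again.
- **Final checks:** Two pushes against the stop, limited to 14 N and 12 N, ended at the same place within 0.2 mm. That is within about 1 mm of the home position I estimated from the images, assuming an 11 mm finger half-thickness. With the arm away, both cameras show the two panels upright against each other and the crucible standing in the tray. The vial case's cover looks the same as at the start in the top view.
- **Not checked:** I did not measure the final panel angle numerically, nor find out why the fingertips sit higher than reported.

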